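Tighten a trap chamber's lock ring with the pin spanner from the drawer

ROBOT

A 6-joint arm with a two-finger parallel gripper is mounted at the origin on the work surface. World frame = base frame: x ahead of the robot, y to its left, z up, the work surface at z = 0. Lengths are in m, angles in degrees, forces in N, time in s.
With the tool pointing down it reaches from about 0.3 to 0.85 m from the base axis. Payload 5.4 kg.
Tool frame: the origin (TCP) lies midway between the tips of the shut fingers; the grasp point (between the pads) lies 19 mm behind it; z points along the fingers, y is the line along which they close (so a half turn about z gives the same grasp; the last joint's range is limited). The gripper opens to 85 mm and grips with 20 to 120 N. Pads are 22 mm wide; open, the fingers measure 114 mm over their backs; the gripper's body (76 mm by 85 mm) begins 54 mm behind the grasp point. The pads swing forward as they close: fully open they stand 13 mm farther back than shut.
Start: joints at [60.155, 9.076, 91.501, -0, 79.423, -12.038], TCP at [0.176, 0.547, 0.201] pointing down, gripper open.
Joint ranges: [-166.64, 166.64], [-54.1, 131.32], [10.49, 154.53], [-73.88, 253.88], [9.74, 151.15], [-171.62, 171.62]. Speed limits (degrees/s): [147.25, 147.25, 180, 180, 180, 180].

INTERFACE

Orientations are given as [roll, pitch, yaw] about the fixed x, y, z axes, in that order (R = Rz(yaw) Ry(pitch) Rx(roll)).
In Python, from station import env, vision, job gives the robot as it stands.
- The arm moves only by the shell command python3 -m pendant 'ROWS' [FORCE]. ROWS is JSON, a list of rows, each an object with "fingers": the opening, from -1 (shut) to 1 (fully open); "linear": the shift along the tool's x, y, z normalised to -1 to 1, where 1 is 3 cm, a list of three; "spin": the turn about the tool's z normalised to -1 to 1, where 1 is 6 degrees. In form: [{"fingers": fingers, "linear": [tx, ty, tz], "spin": spin}, ...]. A call has exactly 8 rows; each row shifts and turns the commanded pose from where the row before left it, along the tool's axes as they then stand; what a row does not reach is not made up. A row lasts 1/10 s, in which the tool goes at most 50 mm and 8.59 degrees, less where a joint would pass 70% of its speed; a pose out of reach is approached as far as the arm can. A call with a number of a shift or a turn outside -1 to 1 is refused whole. A call with a gripper value outside its range is refused whole. The fingers move at their own pace and stop on an object; FORCE is the grip in N (left out, the last holds). Time passes only in rows, so rows that do not move let the fingers close, or fill a call up. It gives the time, the measured TCP pose, the force, the opening and the grip force at its end, in the units of the state.
- env.get_obs(): the state, without advancing time (a new reading comes with each control period).
- vision.get_image(name): name is "scene" or "side" or "wrist"; returns the picture (400x640x3 uint8, red, green, blue); there is no depth.
- vision.camera_model(name): a dict with "intrinsics" (3x3 intrinsics, pixels), "dist_coeffs" ([k1, k2, p1, p2, k3] as OpenCV has them; the pictures are not rectified), "rvec" (rotation vector, rad) and "tvec" (3), from world to camera coordinates, as OpenCV has them; the wrist camera has in their place "T_tool_cam" (4x4, takes a point from camera to tool coordinates, whose origin is the TCP and whose axes are the flange's). Camera axes: x right, y down, z forward; pixel columns grow to the right and rows downward; lengths in m; the calibration is good to about 2 mm. A picture is of the moment at which its call begins: read the wrist's pose just before it. camera_model takes no time and is no camera call.
- job.finish_job(): hands the job in; it is judged then, once.
The state is a dict: "clock": time; "joint_positions": joint angles; "joint_velocities": joint speeds; "joint_torque": joint torques, N m; "tool_pos": TCP position; "eef_rot": TCP orientation; "contact_force": force on the tool from outside, world axes, zero at the start; "ft_torque": the same for the moment, N m; "finger_gap": finger opening in m; "gripper_force": force on a finger pad.
Only numpy, scipy, OpenCV 4.12 (cv2) and the standard library are available. Lean on these libraries where they do the work, as an engineer would, in place of code of your own. Each camera call takes 0.05 s, during which the arm holds its last target. There are 200 camera calls.

TASK

Pull open the tool cabinet's drawer and take out the pin spanner. Set both of its prongs fully into the two holes of the pressure chamber's lock ring, and only then turn the ring clockwise (seen from above) with the spanner until it comes up against its stop. Let go and leave the spanner sitting in the ring, without disturbing the calibrator, the wrench or the jar.

Things in the scene. Friction and masses are not known exactly. Their poses are not given: they have to be found in the camera images.
- cabinet_drawer0 (a joint): slide of the one drawer of a low cabinet (grey, 250 deep x 300 wide x 95 mm high, white drawer front) on the robot's right. In m: 0 is shut, grows as it is pulled out towards the robot, end stop 0.173. Starts shut or up to 25 mm ajar; about 1 N of friction, stays where left. The spanner can be lifted out from above once it is open about 150 mm.
- cabinet_drawer0_handle (a point): middle of the drawer's horizontal steel bar handle: a round bar 11 mm thick, 120 mm long, its centre line 35 mm in front of the drawer front, 38 mm below the cabinet's top and 57 mm above the bench. y runs along the bar; the drawer pulls out along -x of this frame. Drawer floor 22 mm, drawer walls at most 84 mm above the bench.
- spanner_grip (a point): centre of the pin spanner's upright black plastic grip fin: 46 long (x), 14 wide (y), 26 mm high (z), near the centre of mass. +x points along the handle away from the head, z up. It is 34 mm along +x from the prongs' midpoint, 31 mm above the prong tips, 21 mm above the head bar's underside. In the drawer it has 30 mm or more free on either side.
- spanner: pin spanner, plain steel, 0.18 to 0.28 kg: head bar 18 x 70 x 10 mm, flat handle 14 wide, 8 thick, to 123 mm from the head. Lies loose in the drawer (hidden while shut), level on its two prongs and a 10 mm heel at the handle's end, handle to the robot's left (+y) within 0.35 rad. Origin midway between the prong tips; axes as spanner_grip.
- spanner_pins (a point): point on the underside of the spanner's head bar midway between the two prongs. The prongs are round, 7 mm in diameter with tapered tips, 10 mm long, pointing to -z, at y = +26 and -26 mm. Axes as spanner_grip. When the spanner is fully in the ring this point lies on ring_top.
- ring_top (a point): centre of the top face (70 mm above the bench) of the lock ring: flat knurled steel, 90 mm in diameter, 14 mm thick, lying level on a round chamber at the robot's left. Two blind holes, 10 mm in diameter, 12 mm deep, at y = +26 and -26 mm of this frame, which turns with the ring; z up. The spanner's handle may point along its -x (roughly to the robot, all clear) or +x.
- ring (a joint): turning angle of the lock ring in rad, growing clockwise seen from above (the yaw of ring_top falls by as much). Starts between 0 and 0.25, comes hard against its stop (the ring's lug on the chamber's stop block) at 1.10. Turns with about 0.2 N m of friction, stays where left. A gauge 194 mm high stands 190 mm from the ring's axis on the chamber's left (+y).
- calibrator: blue handheld calibrator 190 x 95 x 36 mm lying flat on the bench, far middle; origin at the centre of its underside.
- wrench: open-ended steel wrench 180 mm long and 8 mm thick, flat on the bench, near middle; origin at the middle of its underside.
- jar: small jar 48 mm in diameter and 60 mm high with a black cap, standing on top of the cabinet, on its left half (+y); origin at the centre of its underside.

How it is judged (in metres and radians):
On the way, in this order (a step that is already met when the one before it is completed fails the run):
1. the drawer is pulled open by more than 100 mm (value of joint cabinet_drawer0 above 0.1 m), for 0.1 s.
2. both prongs are fully in the ring's holes (head bar within 4 mm of the ring's top face and of its centre) before the ring has been turned (horizontal distance between spanner_pins and ring_top below 0.004 m and z of spanner_pins in the frame of ring_top below 0.004 m and angle between the y axis of spanner_pins and the y axis of ring_top, either way round below 0.15 rad and value of joint ring below 0.45 rad), for 0.2 s.
3. the ring is turned clockwise to its stop, with the spanner in it (horizontal distance between spanner_pins and ring_top below 0.006 m and z of spanner_pins in the frame of ring_top below 0.007 m and value of joint ring above 1 rad), for 0.2 s.
At the end, for the whole second after the job is handed in: The ring is at its stop (joint above 1.0 of 1.10 rad); the spanner sits in it, let go and at rest (under 20 mm/s), both prongs fully home (head bar within 4 mm of the ring's top face and centre, prongs' line within 0.15 rad of the holes' line) (value of joint ring above 1 rad and horizontal distance between spanner_pins and ring_top below 0.004 m and z of spanner_pins in the frame of ring_top below 0.004 m and angle between the y axis of spanner_pins and the y axis of ring_top, either way round below 0.15 rad and linear speed of spanner below 0.02 m/s); the robot touches nothing.
It fails at once if the ring is turned (past 0.45 rad) while the spanner's prongs are not in its holes (value of joint ring above 0.45 rad and not (horizontal distance between spanner_pins and ring_top below 0.006 m and z of spanner_pins in the frame of ring_top below 0.007 m)).
It fails at once if the calibrator, the wrench or the jar is shifted by more than 40 mm, or the jar tipped (distance of any of calibrator, wrench, jar from where it was at the start of the episode above 0.04 m or angle between jar's own z axis and vertical above 0.5 rad).
It also fails if it takes over 51 s, if anything falls off the work surface, if the arm or the gripper's body presses on something with over 40 N, if the wrist force passes 120 N, or if a joint passes its speed limit or range.

## Working session

There is one attempt and no reset: what is moved stays moved. The work goes in short steps, Python scripts to look and compute and a shell command to move; the robot and the scene stay as the last step left them, time stands still between calls to the robot, and variables do not carry over. Pictures are saved under pics/ and viewed, at most 10 in all, crops included, and the job is handed in when it is done.

```bash
ls; mkdir -p pics; cat > h.py <<'E'
import numpy as np, cv2
from scipy.spatial.transform import Rotation as R
from station import env, vision, job
def cam(name,obs=None):
    m=vision.camera_model(name); K=np.array(m["intrinsics"],float); d=np.array(m["dist_coeffs"],float)
    if "T_tool_cam" in m:
        o=obs or env.get_obs(); T=np.eye(4); T[:3,:3]=R.from_euler('xyz',o["eef_rot"],degrees=True).as_matrix(); T[:3,3]=o["tool_pos"]
        T=T@np.array(m["T_tool_cam"])
        Rc=T[:3,:3].T; t=-Rc@T[:3,3]
    else:
        Rc=cv2.Rodrigues(np.array(m["rvec"],float))[0]; t=np.array(m["tvec"],float).ravel()
    return K,d,Rc,t
def ray(c,px,z):
    K,d,Rc,t=c
    u=cv2.undistortPoints(np.array(px,float).reshape(-1,1,2),K,d).reshape(-1,2)
    dv=np.c_[u,np.ones(len(u))]@Rc; o=-Rc.T@t
    return o+dv*((z-o[2])/dv[:,2])[:,None]
def proj(c,P):
    K,d,Rc,t=c
    return cv2.projectPoints(np.array(P,float).reshape(-1,3),cv2.Rodrigues(Rc)[0],t,K,d)[0].reshape(-1,2)
def snap(name,f):
    o=env.get_obs(); c=cam(name,o); im=np.array(vision.get_image(name)); cv2.imwrite(f"pics/{f}.png",im[:,:,::-1]); return im,c
E
python3 - <<'E'
from h import *
o=env.get_obs(); print(o)
ims=[snap(n,n+"0") for n in ("scene","side","wrist")]
for im,c in ims: print(-c[2].T@c[3], c[2][2])
E
```

```text
pics
{'clock': 0.0, 'joint_positions': array([ 6.01549403e+01,  9.11420568e+00,  9.15732639e+01, -4.35797609e-04,
        7.94234123e+01, -1.20380415e+01]), 'joint_velocities': array([-0.00948593, -0.03497587, -0.00847528,  0.04420373,  0.06281617,
        0.03037856]), 'joint_torque': array([ 1.14608611e-04, -3.96022582e+01, -3.31420398e+01, -3.29223831e-04,
        8.87550734e-03, -6.40304066e-06]), 'tool_pos': array([0.1755264 , 0.54685255, 0.20029218]), 'eef_rot': array([-1.79891467e+02, -2.27068131e-02,  1.62193041e+02]), 'contact_force': array([ 0.28585404, -0.28150707, -0.06935428]), 'ft_torque': array([-0.01104945, -0.00032478,  0.04328473]), 'gripper_force': 0.0, 'finger_gap': 0.08528774014523098}
[1.20490219 0.18240823 0.77394707] [-0.67253157 -0.21733634 -0.70743636]
[0.54726553 0.74139648 1.04590008] [ 0.03717166 -0.63527118 -0.77139406]
[0.09969685 0.57203383 0.37215814] [ 0.29437414 -0.09712992 -0.95074163]
```

```bash
python3 -c "
import cv2,numpy as np
a=[cv2.imread(f'pics/{n}0.png') for n in ('scene','side','wrist')]
cv2.imwrite('pics/m1.png',a[0]);cv2.imwrite('pics/m2.png',a[1])"
```

```text
(no output)
```

View pics/scene0.png

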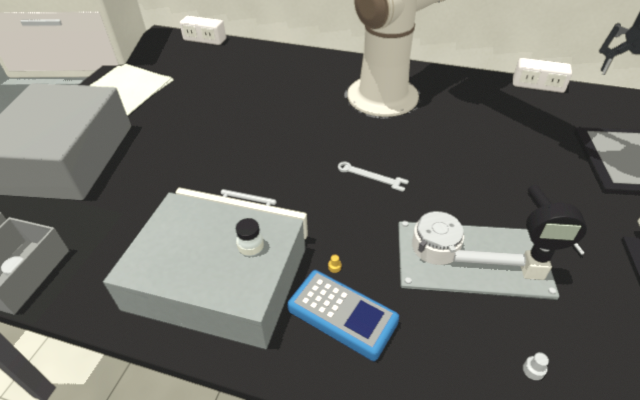

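View pics/side0.png

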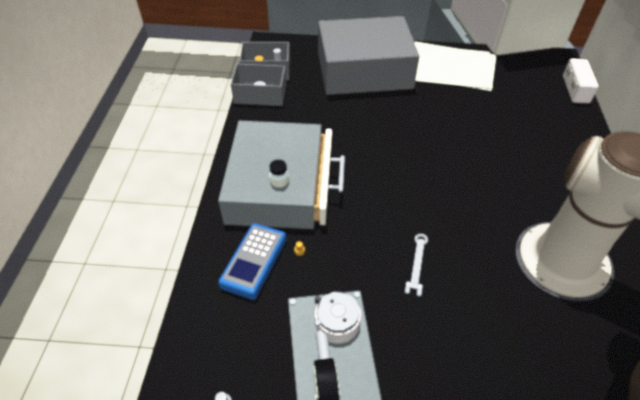

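Scene: the handle runs from about (222,193) to (275,202) and the ring top is at about (440,228). Side: the handle is at about (342,157)–(340,190) and the ring at about (338,311). The drawer is slightly ajar. Next I'll compute positions.

```bash
python3 - <<'E'
from h import *
cs=cam("scene");cd=cam("side")
print("handle",ray(cs,[[222,192],[275,201]],.062),ray(cd,[[342,156],[340,190]],.062))
print("ring",ray(cs,[[440,229]],.07),ray(cd,[[338,312]],.07))
print("cabtop scene",ray(cs,[[178,196],[306,213],[117,287],[277,331]],[.095]*1+[.095]*3 if 0 else .095))
print("jar",ray(cs,[[250,253]],.095),"wrench",ray(cs,[[343,167],[403,187]],.004),"yel",ray(cs,[[334,270]],.0))
a=cv2.imread('pics/scene0.png')[190:290,380:560];b=cv2.imread('pics/side0.png')[280:360,280:400]
s=cv2.imread('pics/scene0.png')[160:260,160:310]
w=cv2.imread('pics/wrist0.png')
A=cv2.resize(a,(540,300),interpolation=3)
B=cv2.resize(b,(360,240))
c=np.zeros((600,800,3),np.uint8);c[:300,:540]=A;c[300:540,:360]=B;c[300:550,370:770]=cv2.resize(w,(400,250));cv2.imwrite('pics/c1.png',c)
E
```

```text
handle [[ 0.57592262 -0.24803064  0.062     ]
 [ 0.56886444 -0.12428178  0.062     ]] [[ 0.57156411 -0.25131621  0.062     ]
 [ 0.56949314 -0.12533991  0.062     ]]
ring [[0.55595619 0.22830139 0.07      ]] [[0.55251472 0.23074272 0.07      ]]
cabtop scene [[ 6.42292004e-01 -3.12161324e-01  9.50000000e-02]
 [ 6.12480637e-01 -3.73937584e-02  9.50000000e-02]
 [ 8.75084133e-01 -3.00945564e-01  9.50000000e-02]
 [ 8.73843561e-01 -5.97430115e-04  9.50000000e-02]]
jar [[ 0.73914383 -0.10600014  0.095     ]] wrench [[ 0.35499262 -0.02660982  0.004     ]
 [ 0.38509035  0.13168257  0.004     ]] yel [[0.66540578 0.03749506 0.        ]]
```

View pics/c1.png

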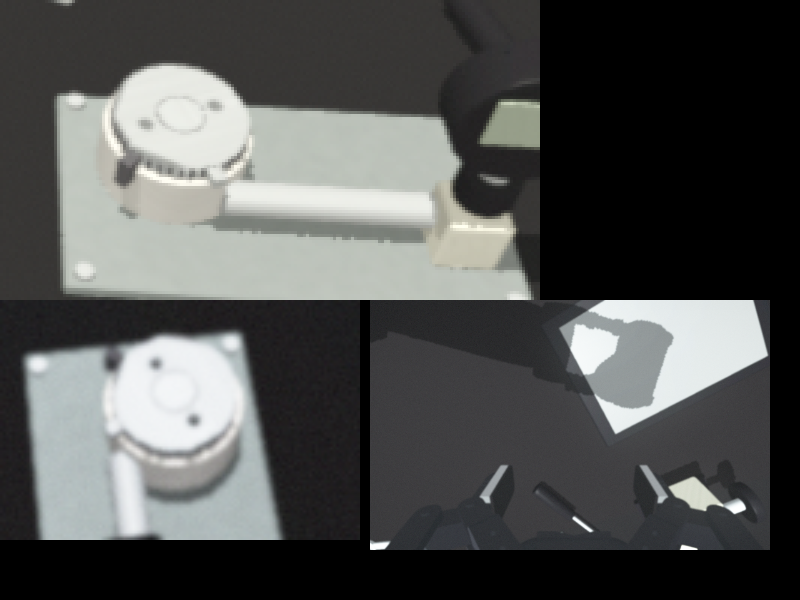

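```bash
python3 -m pendant '[{"fingers":1,"linear":[0,0,-0.4],"spin":1},{"fingers":1,"linear":[0,0,-0.4],"spin":1},{"fingers":1,"linear":[0,0,-0.4],"spin":1},{"fingers":1,"linear":[0,0,-0.4],"spin":1},{"fingers":1,"linear":[0,0,-0.4],"spin":1},{"fingers":1,"linear":[0,0,-0.4],"spin":1},{"fingers":1,"linear":[0,0,-0.4],"spin":1},{"fingers":1,"linear":[0,0,-0.4],"spin":1}]' 40
python3 -m pendant '[{"fingers":0,"linear":[0,0,0],"spin":1},{"fingers":0,"linear":[0,0,0],"spin":1},{"fingers":-0.3,"linear":[0,0,0],"spin":1},{"fingers":-0.3,"linear":[-0.5,1,0],"spin":0.7},{"fingers":-0.3,"linear":[-0.9,1,0],"spin":0},{"fingers":-0.3,"linear":[-0.9,1,0],"spin":0},{"fingers":-0.3,"linear":[-0.9,1,0],"spin":0},{"fingers":-0.3,"linear":[-0.9,1,0],"spin":0}]'
python3 -m pendant '[{"fingers":-0.3,"linear":[-0.9,1,0],"spin":0},{"fingers":-0.3,"linear":[-0.9,1,0],"spin":0},{"fingers":-0.3,"linear":[-0.9,1,0],"spin":0},{"fingers":-0.3,"linear":[-0.9,1,0],"spin":0},{"fingers":-0.3,"linear":[-0.9,1,0],"spin":0},{"fingers":-0.3,"linear":[-0.9,1,0],"spin":0},{"fingers":-0.3,"linear":[0,0,0],"spin":0},{"fingers":-0.3,"linear":[0,0,0],"spin":0}]'
python3 - <<'E'
from h import *
im,c=snap("wrist","w1"); print(proj(c,[[.555,.229,.07],[.57,-.187,.06]]))
cs=cam("scene");cd=cam("side")
for q,p in ((cs,[[428.7,231.3],[451.7,225]]),(cd,[[332,301.3],[344.7,320]])):
    h=ray(q,p,.07); print(h,h.mean(0))
E
```

```text
clock: 0.95
tool_pos: [0.1757, 0.5472, 0.2973]
eef_rot: [-180.0, 0.0, 113.9]
contact_force: [0.7, -0.5, -0.1]
finger_gap: 0.0851
gripper_force: 0.0
clock: 1.75
tool_pos: [0.3319, 0.4307, 0.297]
eef_rot: [-180.0, 0.0, 92.0]
contact_force: [0.7, 0.7, 0.3]
finger_gap: 0.0298
gripper_force: 0.0
clock: 2.55
tool_pos: [0.5166, 0.2758, 0.2967]
eef_rot: [-179.9, -0.0, 91.9]
contact_force: [0.1, 1.0, -0.1]
finger_gap: 0.0301
gripper_force: 0.0
[[355.76562173 200.25483522]
 [348.66644723 433.01657449]]
[[0.56853115 0.20734305 0.07      ]
 [0.53840051 0.24974558 0.07      ]] [0.55346583 0.22854432 0.07      ]
[[0.56718668 0.20615108 0.07      ]
 [0.53713766 0.24825991 0.07      ]] [0.55216217 0.22720549 0.07      ]
```

View pics/w1.png

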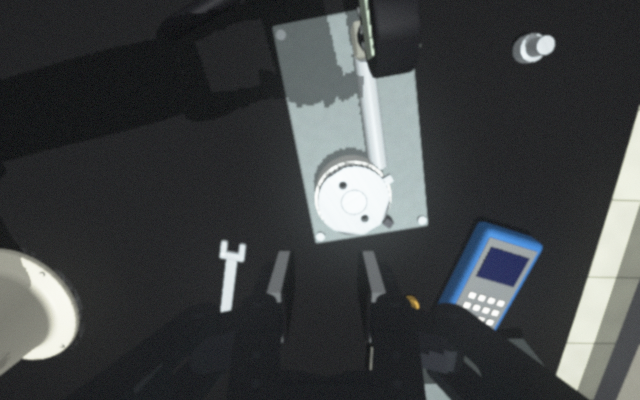

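The wrist view shows the ring with its holes at about (343,185) and (365,218), and nothing near it. Moving above the handle while refining the ring estimate.

```bash
python3 -m pendant '[{"fingers":-0.3,"linear":[-1,0.2,0],"spin":0},{"fingers":-0.3,"linear":[-1,0.2,0],"spin":0},{"fingers":-0.3,"linear":[-1,0.2,0],"spin":0},{"fingers":-0.3,"linear":[-1,0.1,0],"spin":0},{"fingers":-0.3,"linear":[-1,0,0],"spin":0},{"fingers":-0.3,"linear":[-1,0,0.3],"spin":0},{"fingers":-0.3,"linear":[-1,0,0.3],"spin":0},{"fingers":-0.3,"linear":[-1,0,0.3],"spin":0}]'
python3 -m pendant '[{"fingers":-0.3,"linear":[-1,0.2,0.3],"spin":0},{"fingers":-0.3,"linear":[-1,0.2,0.3],"spin":0},{"fingers":-0.3,"linear":[-1,0.2,0.3],"spin":0},{"fingers":-0.3,"linear":[-1,0.2,0.3],"spin":0},{"fingers":-0.3,"linear":[-1,0.2,0.3],"spin":0},{"fingers":-0.3,"linear":[-1,0,0],"spin":0},{"fingers":-0.3,"linear":[0,0,0],"spin":0},{"fingers":-0.3,"linear":[0,0,0],"spin":0}]'
python3 - <<'E'
from h import *
im,c=snap("wrist","w2"); print(env.get_obs()["tool_pos"],proj(c,[[.5715,-.187,.0625]]))
# ring from w1
g=cv2.cvtColor(cv2.imread('pics/w1.png'),cv2.COLOR_BGR2GRAY)
m=vision.camera_model("wrist");T=np.eye(4);T[:3,:3]=R.from_euler('xyz',[-179.9,0,91.9],degrees=True).as_matrix();T[:3,3]=[.5166,.2758,.2967];T=T@np.array(m["T_tool_cam"]);c1=(np.array(m["intrinsics"]),np.array(m["dist_coeffs"]),T[:3,:3].T,-T[:3,:3].T@T[:3,3])
H=[]
for (x,y) in ((343,185),(365,218)):
    p=g[y-6:y+7,x-6:x+7].astype(float); w=np.clip(170-p,0,None); yy,xx=np.mgrid[-6:7,-6:7]
    H.append([x+(w*xx).sum()/w.sum(),y+(w*yy).sum()/w.sum()])
print(H); h=ray(c1,H,.07); d=h[0]-h[1]; print(h,h.mean(0),np.linalg.norm(d),np.degrees(np.arctan2(-d[0],d[1])))
E
```

```text
clock: 3.4
tool_pos: [0.5453, 0.0377, 0.2702]
eef_rot: [180.0, -0.0, 92.1]
contact_force: [0.9, 0.3, -0.3]
finger_gap: 0.0297
gripper_force: 0.0
clock: 4.2
tool_pos: [0.5821, -0.1405, 0.2254]
eef_rot: [180.0, -0.0, 92.0]
contact_force: [-0.7, 0.1, 0.2]
finger_gap: 0.0299
gripper_force: 0.0
[ 0.5821269  -0.14002414  0.22555463] [[314.62033065 216.88864887]]
[[np.float64(342.4220472440945), np.float64(184.71758530183726)], [np.float64(364.26824583866835), np.float64(217.6485275288092)]]
[[0.53728771 0.24844531 0.07      ]
 [0.56716556 0.20610285 0.07      ]] [0.55222664 0.22727408 0.07      ] 0.05182248978901728 35.207702346360605
```

View pics/w2.png

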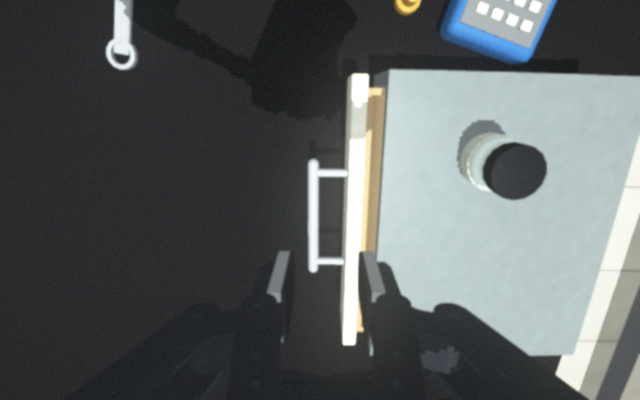

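The bar is at column 313.5, rows 160–271, parallel to the tool and matching the estimate. Descending, gripping and pulling.

```bash
python3 -m pendant '[{"fingers":-0.3,"linear":[-0.5,-0.14,0.5],"spin":0},{"fingers":-0.3,"linear":[-0.5,-0.14,0.8],"spin":0},{"fingers":-0.3,"linear":[-0.55,-0.14,0.8],"spin":0},{"fingers":-0.3,"linear":[0,0,0.8],"spin":0},{"fingers":-0.3,"linear":[0,0,0.8],"spin":0},{"fingers":-0.3,"linear":[0,0,0.8],"spin":0},{"fingers":-0.3,"linear":[0,0,0.8],"spin":0},{"fingers":-0.3,"linear":[0,0,0.8],"spin":0}]'
python3 -m pendant '[{"fingers":-0.3,"linear":[0,0,0.2],"spin":0},{"fingers":-1,"linear":[0,0,0],"spin":0},{"fingers":-1,"linear":[0,0,0],"spin":0},{"fingers":-1,"linear":[0,0,0],"spin":0},{"fingers":-1,"linear":[0,0,0],"spin":0},{"fingers":-1,"linear":[0,-0.2,0],"spin":0},{"fingers":-1,"linear":[0,-0.3,0],"spin":0},{"fingers":-1,"linear":[0,-0.3,0],"spin":0}]' 40
```

```text
clock: 5.05
tool_pos: [0.5703, -0.188, 0.0404]
eef_rot: [-180.0, -0.0, 92.1]
contact_force: [-0.2, -0.3, -1.1]
finger_gap: 0.0298
gripper_force: 0.0
clock: 5.85
tool_pos: [0.5462, -0.1893, 0.0363]
eef_rot: [-180.0, -0.0, 92.0]
contact_force: [1.4, -0.5, 0.3]
finger_gap: -0.0002
gripper_force: 0.0
```

```bash
python3 - <<'E'
from h import *
a,_=snap("scene","s3");b,_=snap("side","d3");w,_=snap("wrist","w3")
A=cv2.resize(a[120:270,140:340],(400,300),interpolation=3);B=cv2.resize(b[100:250,200:400],(400,300),interpolation=3);W=cv2.resize(w,(480,300))
c=np.zeros((600,800,3),np.uint8);c[:300,:400]=A;c[:300,400:]=B;c[300:,:480]=W;cv2.imwrite('pics/c3.png',c[:,:,::-1])
E
```

```text
(no output)
```

View pics/c3.png

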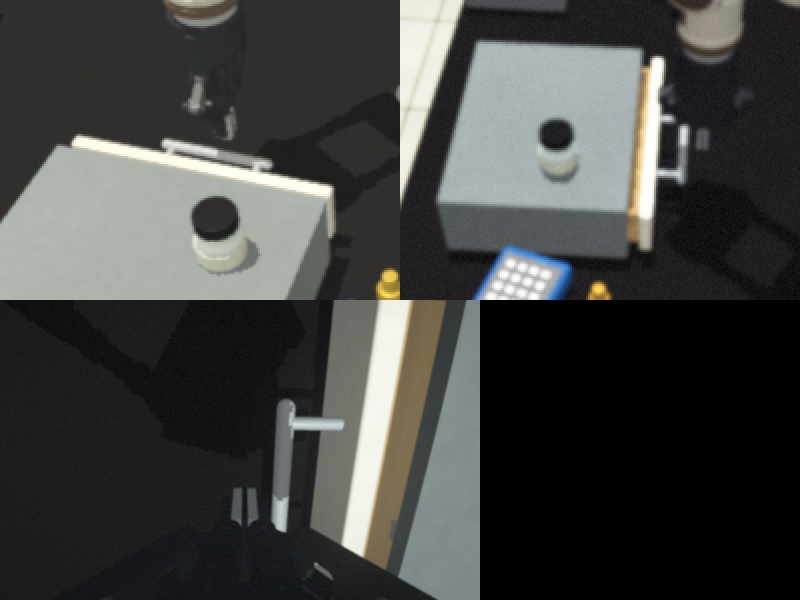

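```bash
python3 - <<'E'
from h import *
c=cam("wrist");print(env.get_obs()["tool_pos"])
for z in (.057,.0625): print(z,ray(c,[[381,140],[374,300]],z))
print("tip px",proj(c,[[.5462,-.1893,.0363]]))
# bar triangulated: drawer front corner check in side/scene
cs,cd=cam("scene"),cam("side")
print(ray(cs,[[222,193],[275,202]],.057),ray(cd,[[342,157],[340,190]],.057))
E
```

```text
[ 0.54626534 -0.18931757  0.03620454]
0.057 [[ 0.5686968  -0.12863035  0.057     ]
 [ 0.57219275 -0.21204912  0.057     ]]
0.0625 [[ 0.56777512 -0.12792605  0.0625    ]
 [ 0.57114369 -0.2083056   0.0625    ]]
tip px [[326.1230456  242.37281888]]
[[ 0.57442699 -0.24964934  0.057     ]
 [ 0.56727285 -0.1253304   0.057     ]] [[ 0.57145928 -0.25243261  0.057     ]
 [ 0.56960609 -0.12974451  0.057     ]]
```

```bash
python3 - <<'E'
from h import *
c=cam("wrist")
for y in (-.178,-.1893,-.2):
  for z in (.036,.045,.055,.065): print(y,z,proj(c,[[.5462,y,z]])[0].round(0))
w=cv2.imread('pics/w3.png'); cv2.imwrite('pics/c4.png',cv2.resize(w[180:360,220:480],(780,540),interpolation=3))
E
```

```text
-0.178 0.036 [327. 223.]
-0.178 0.045 [327. 230.]
-0.178 0.055 [327. 238.]
-0.178 0.065 [327. 246.]
-0.1893 0.036 [326. 242.]
-0.1893 0.045 [326. 249.]
-0.1893 0.055 [326. 258.]
-0.1893 0.065 [326. 268.]
-0.2 0.036 [325. 259.]
-0.2 0.045 [325. 267.]
-0.2 0.055 [325. 276.]
-0.2 0.065 [325. 287.]
```

View pics/c4.png

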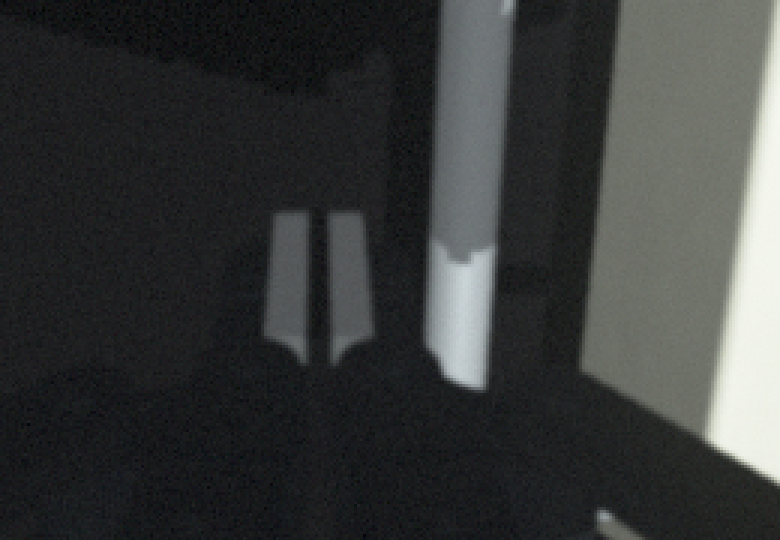

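```bash
python3 - <<'E'
import cv2,numpy as np
g=cv2.imread('pics/w3.png').astype(int).sum(2)
g=cv2.blur(g.astype(np.float32),(3,3))
for r in range(200,310,5): print(r,g[r,296:360:4].astype(int))
E
python3 -m pendant '[{"fingers":-0.3,"linear":[0,0,0],"spin":0},{"fingers":-0.3,"linear":[0,0,-0.8],"spin":0},{"fingers":-0.3,"linear":[0,0,-1],"spin":0},{"fingers":-0.3,"linear":[0,0.3,0],"spin":0},{"fingers":-0.3,"linear":[0,0.55,0],"spin":0},{"fingers":-0.3,"linear":[0,0,0.8],"spin":0},{"fingers":-0.3,"linear":[0,0,0.8],"spin":0},{"fingers":-0.3,"linear":[0,0,0.4],"spin":0}]'
python3 -c "
from h import *
snap('wrist','w5')"
python3 -m pendant '[{"fingers":-1,"linear":[0,0,0],"spin":0},{"fingers":-1,"linear":[0,0,0],"spin":0},{"fingers":-1,"linear":[0,0,0],"spin":0},{"fingers":-1,"linear":[0,0,0],"spin":0},{"fingers":-1,"linear":[0,0,0],"spin":0},{"fingers":-1,"linear":[0,0,0],"spin":0},{"fingers":-1,"linear":[0,0,0],"spin":0},{"fingers":-1,"linear":[0,0,0],"spin":0}]' 40
```

```text
200 [60 50 65 55 53 61 58 51 60 64 58 74 95 92 70 74]
205 [70 75 58 50 65 59 65 55 68 93 98 95 99 91 69 66]
210 [88 92 85 75 66 61 77 68 71 94 97 95 97 93 63 66]
215 [90 89 88 88 88 96 93 97 95 90 97 96 96 97 77 70]
220 [91 94 95 93 94 89 92 92 96 95 93 99 98 90 67 64]
225 [88 94 89 89 94 93 94 94 97 96 92 99 95 86 69 71]
230 [ 89  97  90  89  92  90  92  90  97  95  95 101  98  88  64  62]
235 [ 82  90  93  95  92  95  95  95  95  97 101  99  94  92  63  67]
240 [ 93  89  85  89  95  95  92  99  95  95  96  98 101  82  74  71]
245 [ 90  93  85  90  97  97  90  97  94  98 101  95 101  86  69  70]
250 [ 90  92  96  96 141 165 168  90 103 160 172 139 102  85  70  73]
255 [ 90  93  96  99 235 267 258  99 119 260 264 226  98  84  74  78]
260 [ 92  91  79  94 247 264 255  95 105 260 266 238 100  84  74  79]
265 [ 83  77  70  97 254 263 255  95 104 260 262 246  93  82  88  82]
270 [ 74  79  76 109 256 261 253  88  93 259 266 258 108  88  83  88]
275 [ 80  77  76 136 262 264 254  87  98 259 264 259 117  84  93  90]
280 [ 86  78  79 148 262 261 246  79  88 254 263 265 139  90  87  94]
285 [ 72  78  76 173 262 262 244  82  95 254 263 262 153  88  89  89]
290 [ 72  82  73 195 263 267 245  77  92 254 267 265 173  85  91  86]
295 [ 73  79  78  81 102 217 290  97 105 298 198 104  86  81  82  88]
300 [ 74  82  78  74  80  80 179  94  97 179  84  81  81  85  92  88]
305 [75 84 86 78 72 75 76 88 87 83 82 86 85 92 93 82]
clock: 6.8
tool_pos: [0.5713, -0.1874, 0.0273]
eef_rot: [-179.8, -0.1, 92.0]
contact_force: [-0.2, 0.6, 0.4]
finger_gap: 0.0299
gripper_force: 0.0
clock: 7.65
tool_pos: [0.5743, -0.1894, 0.0324]
eef_rot: [179.8, 0.1, 92.0]
contact_force: [0.9, 0.8, 6.3]
finger_gap: -0.0
gripper_force: 3.2
```

The fingers closed on top of the bar: the tool was pushed up, and the tips look about 30 mm higher in the image than the reported TCP. I'll retry lower and slightly closer to the robot, watching the contact force.

```bash
python3 -m pendant '[{"fingers":-1,"linear":[0,0,-1],"spin":0},{"fingers":-0.15,"linear":[0,0,0],"spin":0},{"fingers":-0.15,"linear":[0,-0.25,0],"spin":0},{"fingers":-0.15,"linear":[0,0,0],"spin":0},{"fingers":-0.15,"linear":[0,0,0.5],"spin":0},{"fingers":-0.15,"linear":[0,0,0.5],"spin":0},{"fingers":-0.15,"linear":[0,0,0.2],"spin":0},{"fingers":-0.15,"linear":[0,0,0],"spin":0}]'
python3 -c "
from h import *
w,c=snap('wrist','w6');g=cv2.blur(w.astype(np.float32).sum(2),(3,3))
for r in range(200,330,8): print(r,g[r,250:410:6].astype(int))"
```

```text
clock: 8.45
tool_pos: [0.5634, -0.1877, 0.0216]
eef_rot: [-179.8, -0.1, 92.0]
contact_force: [-0.8, -0.7, 0.3]
finger_gap: 0.0365
gripper_force: 0.0
200 [ 74  74  78  75  71  76  76  79  72  80  84  88  92  87  91 363 411 426
 410 186 107 109 114 116 123 128 185]
208 [ 76 100 109  78  75  74  81  75  86  79  85  82  86  88  93 366 411 428
 411 164 117 140 114 117 121 127 240]
216 [115 114 115 109  89  86  71  87  80  84  84  91  90  90  95 367 412 425
 407 150 126 137 144 143 120 131 288]
224 [117 113 115 119 112 119 111 119 121 119 125 122 124 116  97 370 417 425
 408 153 132 140 138 146 123 126 335]
232 [122 119 117 117 120 115 119 121 120 121 120 122 123 112  99 374 416 425
 402 145 139 137 138 145 116 125 376]
240 [119 116 116 115 117 116 118 123 121 117 122 126 126 107 103 372 415 423
 395 136 136 131 137 137 119 119 393]
248 [120 115 120 112 119 116 118 123 122 118 123 125 129 107 112 376 419 425
 391 140 133 139 140 131 114 123 400]
256 [120 118 118 148 323 281  89 119 119 124 122 124 129 107 121 378 416 421
 382 127 203 330 230 129 114 139 397]
264 [114 115  96 275 325 165  8
[... 303 characters left out ...]
9 135 387]
288 [102 105 320 324 134  82  90 122 125 127 124 130 131 103 166 392 425 521
 454 105 101 108 327 328 168 124 217]
296 [ 94 104 211 392 110  82  90 127 120 125 129 130 131 107 196 599 697 681
 398 125 105 119 378 301 134 122 122]
304 [105  98  96 159 111  84 112 123 122 125 125 130 128 134 229 608 699 676
 354 140 103 118 177 119 125 129 124]
312 [ 99 101  97 102 103  82 121 124 124 123 127 130 133 136 249 614 698 672
 298 140 108 122 116 118 121 119 118]
320 [ 93  96 101  95 103  85 117 122 124 127 126 134 138 134 263 619 697 668
 246 138 116 124 119 117 112 119 121]
328 [ 99  97  99 100 105  92 122 123 125 129 126 131 136 137 283 625 696 663
 226 140 129 128 115 114 123 118 119]
```

```bash
python3 -m pendant '[{"fingers":-0.15,"linear":[0,0,0.2],"spin":0},{"fingers":-0.15,"linear":[0,0,0.15],"spin":0},{"fingers":-0.15,"linear":[0,0,0],"spin":0},{"fingers":-0.6,"linear":[0,0,0],"spin":0},{"fingers":-0.75,"linear":[0,0,0],"spin":0},{"fingers":-0.75,"linear":[0,0,0],"spin":0},{"fingers":-0.75,"linear":[0,0,0],"spin":0},{"fingers":-0.75,"linear":[0,0,0],"spin":0}]'
python3 -c "
from h import *
w,c=snap('wrist','w7');g=cv2.blur(w.astype(np.float32).sum(2),(3,3))
for r in range(240,320,8): print(r,g[r,280:400:5].astype(int))"
```

```text
clock: 9.3
tool_pos: [0.5654, -0.1888, 0.0142]
eef_rot: [180.0, 0.0, 92.0]
contact_force: [0.1, 1.3, 2.2]
finger_gap: 0.0107
gripper_force: 4.4
240 [151 151 153 150 146 152 155 403 471 498 497 473 251 161 163 164 171 170
 175 173 154 166 441 484]
248 [145 145 149 153 164 170 162 405 473 500 497 471 240 180 180 164 164 168
 178 174 155 164 456 484]
256 [146 150 148 147 353 384 277 407 474 499 495 468 249 387 386 190 167 168
 171 162 148 171 471 481]
264 [149 140 133 148 378 384 215 406 475 497 494 463 189 384 389 238 150 153
 170 158 148 197 468 471]
272 [146 138 144 214 385 384 178 403 476 499 495 463 175 370 390 324 157 157
 169 145 148 231 468 470]
280 [141 134 133 298 385 382 147 400 478 502 492 459 160 346 386 374 154 150
 152 145 137 287 467 465]
288 [132 131 134 360 385 374 133 400 477 499 493 457 158 302 388 386 178 150
 152 137 138 349 467 461]
296 [130 137 134 136 181 423 148 398 477 498 493 452 166 340 268 149 148 152
 148 152 141 386 461 462]
304 [129 145 145 138 140 149 146 401 475 499 493 520 164 151 148 147 153 157
 155 145 150 390 456 457]
312 [126 132 137 138 139 139 152 560 703 743 737 650 159 147 146 151 147 145
 146 146 146 151 149 153]
```

```bash
python3 -m pendant '[{"fingers":-0.75,"linear":[0,0,0.1],"spin":0},{"fingers":-0.75,"linear":[0,-0.1,0],"spin":0},{"fingers":-0.75,"linear":[0,-0.25,0],"spin":0},{"fingers":-0.75,"linear":[0,-0.4,0],"spin":0},{"fingers":-0.75,"linear":[0,-0.5,0],"spin":0},{"fingers":-0.75,"linear":[0,-0.5,0],"spin":0},{"fingers":-0.75,"linear":[0,-0.5,0],"spin":0},{"fingers":-0.75,"linear":[0,-0.5,0],"spin":0}]'
python3 -m pendant '[{"fingers":-0.75,"linear":[0,-0.5,0],"spin":0},{"fingers":-0.75,"linear":[0,-0.5,0],"spin":0},{"fingers":-0.75,"linear":[0,-0.5,0],"spin":0},{"fingers":-0.75,"linear":[0,-0.4,0],"spin":0},{"fingers":-0.75,"linear":[0,-0.3,0],"spin":0},{"fingers":-0.75,"linear":[0,-0.2,0],"spin":0},{"fingers":-0.75,"linear":[0,0,0],"spin":0},{"fingers":-0.75,"linear":[0,0,0],"spin":0}]'
```

```text
clock: 10.15
tool_pos: [0.4822, -0.1912, 0.0113]
eef_rot: [179.9, -0.0, 92.0]
contact_force: [2.5, 2.7, 5.8]
finger_gap: 0.011
gripper_force: 4.7
clock: 10.95
tool_pos: [0.4117, -0.1932, 0.0108]
eef_rot: [179.8, -0.1, 91.9]
contact_force: [7.3, 4.3, -0.1]
finger_gap: 0.0109
gripper_force: 5.2
```

```bash
python3 -m pendant '[{"fingers":-0.3,"linear":[0,0.1,0],"spin":0},{"fingers":-0.3,"linear":[0,0,0],"spin":0},{"fingers":-0.3,"linear":[0,0,-0.5],"spin":0},{"fingers":-0.3,"linear":[0,0,-1],"spin":0},{"fingers":-0.2,"linear":[0,0,-1],"spin":0},{"fingers":-0.2,"linear":[0.4,0.5,-1],"spin":0},{"fingers":-0.2,"linear":[0.5,1,-1],"spin":0},{"fingers":-0.2,"linear":[0.5,1,-1],"spin":0}]'
python3 -m pendant '[{"fingers":-0.2,"linear":[0.3,1,-1],"spin":0},{"fingers":-0.2,"linear":[0,0.5,-0.5],"spin":0},{"fingers":-0.2,"linear":[0,0,0],"spin":0},{"fingers":-0.2,"linear":[0,0,0],"spin":0},{"fingers":-0.2,"linear":[0,0,0],"spin":0},{"fingers":-0.2,"linear":[0,0,0],"spin":0},{"fingers":-0.2,"linear":[0,0,0],"spin":0},{"fingers":-0.2,"linear":[0,0,0],"spin":0}]'
python3 -c "
from h import *
o=env.get_obs();print(list(o['tool_pos']),list(o['eef_rot']));snap('wrist','w8')"
```

```text
clock: 11.75
tool_pos: [0.4872, -0.1491, 0.1767]
eef_rot: [-179.9, 0.0, 91.9]
contact_force: [0.4, -0.6, 0.8]
finger_gap: 0.0338
gripper_force: 0.0
clock: 12.55
tool_pos: [0.5313, -0.1389, 0.2204]
eef_rot: [-180.0, -0.0, 92.0]
contact_force: [-0.5, 0.4, 0.6]
finger_gap: 0.034
gripper_force: 0.0
[np.float64(0.5313495364192294), np.float64(-0.1389236742204798), np.float64(0.22036164335831043)] [np.float64(-179.9600733243376), np.float64(-0.021243878095974094), np.float64(91.96655574634532)]
```

View pics/w8.png

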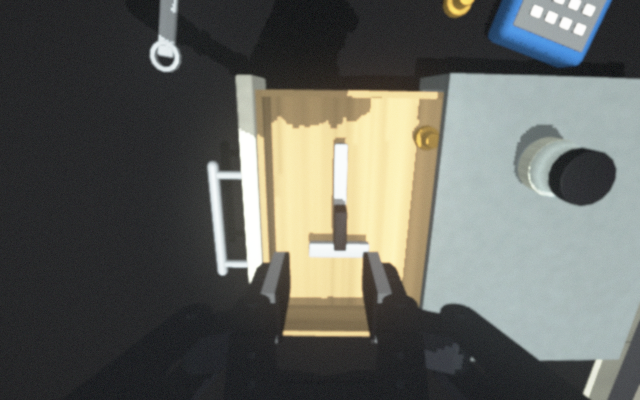

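```bash
python3 - <<'E'
from h import *
im=cv2.imread('pics/w8.png'); c=cam("wrist")
hsv=cv2.cvtColor(im,cv2.COLOR_BGR2HSV)
st=((hsv[:,:,1]<50)&(hsv[:,:,2]>150)).astype(np.uint8)
for r in list(range(140,204,8))+[240,244,248,252,256]:
    x=np.where(st[r,300:375])[0]+300; print(r,x.min() if len(x) else None,x.max() if len(x) else None)
dk=(hsv[:,:,2]<90).astype(np.uint8)
for r in range(200,256,5):
    x=np.where(dk[r,325:360])[0]+325; print('d',r,x.min() if len(x) else None,x.max() if len(x) else None)
col=hsv[:,340,2]; print(col[196:262].tolist()); print(hsv[225:265:2,325,2].tolist(),hsv[225:265:2,325,1].tolist())
E
```

```text
140 None None
148 334 347
156 334 347
164 334 347
172 333 347
180 333 346
188 333 346
196 333 346
240 None None
244 309 368
248 309 369
252 309 371
256 309 362
d 200 None None
d 205 None None
d 210 335 344
d 215 None None
d 220 None None
d 225 None None
d 230 None None
d 235 None None
d 240 335 335
d 245 None None
d 250 None None
d 255 None None
[251, 248, 228, 185, 163, 159, 158, 151, 128, 99, 85, 82, 82, 80, 78, 86, 93, 100, 102, 105, 100, 103, 101, 99, 100, 104, 99, 100, 98, 102, 99, 100, 103, 102, 102, 102, 100, 99, 97, 97, 97, 99, 100, 100, 95, 92, 98, 92, 92, 91, 94, 92, 93, 108, 156, 220, 242, 247, 246, 246, 241, 243, 244, 245, 246, 244]
[245, 245, 244, 245, 219, 167, 165, 160, 141, 188, 247, 251, 249, 248, 247, 245, 241, 245, 244, 244] [79, 79, 84, 78, 93, 89, 91, 84, 34, 7, 4, 3, 4, 3, 4, 4, 31, 78, 80, 79]
```

```bash
python3 - <<'E'
from h import *
im=cv2.imread('pics/w8.png'); c=cam("wrist")
g=cv2.cvtColor(im,cv2.COLOR_BGR2GRAY)
L=[];Rr=[]
for r in range(214,246,4):
    x=np.where(g[r,325:358]<130)[0]+325; L.append((x.min()+x.max())/2); print(r,x.min(),x.max())
f=ray(c,[[L[0],211.5],[L[-1],249.5]],.066);print("fin ends",f,f.mean(0),np.linalg.norm(f[0]-f[1]))
h=ray(c,[[340.5,150],[339.5,196]],.040);d=h[0]-h[1];print("handle",h,np.degrees(np.arctan2(d[1],d[0])))
b=ray(c,[[309,250],[369,250]],.042);print("bar",b,b.mean(0),np.linalg.norm(b[0]-b[1]))
e=b[1]-b[0];print(np.degrees(np.arctan2(e[1],e[0])))
E
```

```text
214 333 346
218 333 346
222 333 345
226 333 345
230 333 345
234 333 346
238 332 347
242 333 347
fin ends [[ 0.54663473 -0.1755892   0.066     ]
 [ 0.54922996 -0.21895446  0.066     ]] [ 0.54793234 -0.19727183  0.066     ] 0.04344284121113849
handle [[ 0.54588507 -0.11606691  0.04      ]
 [ 0.54721484 -0.16678529  0.04      ]] 91.50187788818201
bar [[ 0.51497258 -0.23260909  0.042     ]
 [ 0.58428976 -0.23022349  0.042     ]] [ 0.54963117 -0.23141629  0.042     ] 0.06935822391707841
1.971095773513494
```

```bash
python3 -m pendant '[{"fingers":-0.2,"linear":[-0.66,0.16,0.5],"spin":0},{"fingers":-0.2,"linear":[-0.65,0.16,0.6],"spin":0},{"fingers":-0.2,"linear":[-0.65,0.17,0.8],"spin":0},{"fingers":-0.2,"linear":[0,0,1],"spin":0},{"fingers":-0.2,"linear":[0,0,1],"spin":0},{"fingers":-0.2,"linear":[0,0,0.8],"spin":0},{"fingers":-0.2,"linear":[0,0,0.6],"spin":0},{"fingers":-0.2,"linear":[0,0,0.4],"spin":0}]'
python3 -m pendant '[{"fingers":-0.2,"linear":[0,0,0.25],"spin":0},{"fingers":-0.2,"linear":[0,0,0.2],"spin":0},{"fingers":-0.2,"linear":[0,0,0.15],"spin":0},{"fingers":-0.2,"linear":[0,0,0.15],"spin":0},{"fingers":-0.2,"linear":[0,0,0],"spin":0},{"fingers":-0.2,"linear":[0,0,0],"spin":0},{"fingers":-0.2,"linear":[0,0,0],"spin":0},{"fingers":-0.2,"linear":[0,0,0],"spin":0}]'
```

```text
clock: 13.4
tool_pos: [0.5476, -0.1967, 0.048]
eef_rot: [-179.9, -0.1, 92.0]
contact_force: [-0.4, -0.1, -0.1]
finger_gap: 0.0342
gripper_force: 0.0
clock: 14.2
tool_pos: [0.5488, -0.1973, 0.0277]
eef_rot: [180.0, 0.0, 92.0]
contact_force: [0.6, -0.1, 1.0]
finger_gap: 0.0348
gripper_force: 0.0
```

```bash
python3 -m pendant '[{"fingers":-0.2,"linear":[0,0,0.15],"spin":0},{"fingers":-0.2,"linear":[0,0,0.15],"spin":0},{"fingers":-0.2,"linear":[0,0,0.12],"spin":0},{"fingers":-0.2,"linear":[0,0,0],"spin":0},{"fingers":-0.2,"linear":[0,0,0],"spin":0},{"fingers":-0.2,"linear":[0,0,0],"spin":0},{"fingers":-0.2,"linear":[0,0,0],"spin":0},{"fingers":-0.2,"linear":[0,0,0],"spin":0}]'
python3 -c "
from h import *
w,c=snap('wrist','w9');g=cv2.blur(w.astype(np.float32).sum(2),(3,3))
for r in range(180,310,10): print(r,g[r,250:410:7].astype(int))"
```

```text
clock: 15.0
tool_pos: [0.5487, -0.1972, 0.0149]
eef_rot: [180.0, 0.0, 92.0]
contact_force: [-0.2, 0.6, -0.6]
finger_gap: 0.0343
gripper_force: 0.0
180 [312 319 325 324 324 314 303 305 305 349 359 363 364 314 307 306 313 324
 338 345 345 579 521]
190 [310 319 327 319 325 314 307 307 306 352 355 365 366 315 308 305 312 324
 335 344 337 347 343]
200 [311 317 324 320 324 313 310 307 306 348 355 366 363 310 309 304 312 323
 337 346 339 349 340]
210 [313 318 323 322 325 317 306 310 307 350 353 361 363 305 304 303 311 327
 337 340 336 348 342]
220 [311 317 323 319 321 316 307 307 310 346 352 362 362 306 306 304 310 324
 334 339 339 347 339]
230 [353 316 325 317 323 319 310 309 303  98  94  94  91 240 302 301 311 324
 338 362 343 352 337]
240 [531 539 344 322 322 317 310 306 305  93  97  95  94 206 372 304 308 321
 415 572 542 373 522]
250 [537 537 549 544 429 296 520 477 422  99  97  97 102 179 520 330 301 501
 522 570 577 579 561]
260 [536 535 530 427 285 119 521 525 507  98 100  99 101 212 519 514 356 201
 283 543 571 580 560]
270 [536 166 125 282 269 107 507 522 509  98 101  99 102 242 518 508 298 116
 284 251 125 403 556]
280 [446 128 199 281 173 104 450 506 497 101 100 102 101 278 512 509 258 109
 272 282 133 132 548]
290 [128 116 279 280 110 105 296 303 300 103 101 102 102 194 302 300 183 107
 164 280 230 124 268]
300 [117 119 116 305 117 102 299 294 292  98 100  97 101 208 294 296 260 101
 169 172 123 122 122]
```

```bash
python3 -m pendant '[{"fingers":-0.2,"linear":[0,0,0.12],"spin":0},{"fingers":-0.2,"linear":[0,0,0.08],"spin":0},{"fingers":-0.2,"linear":[0,0,0],"spin":0},{"fingers":-1,"linear":[0,0,0],"spin":0},{"fingers":-1,"linear":[0,0,0],"spin":0},{"fingers":-1,"linear":[0,0,0],"spin":0},{"fingers":-1,"linear":[0,0,0],"spin":0},{"fingers":-1,"linear":[0,0,0],"spin":0}]' 60
```

```text
clock: 15.85
tool_pos: [0.5487, -0.1972, 0.0088]
eef_rot: [180.0, 0.0, 92.0]
contact_force: [0.7, 0.5, 1.0]
finger_gap: 0.0133
gripper_force: 59.5
```

```bash
python3 -m pendant '[{"fingers":-1,"linear":[0,0,-0.3],"spin":0},{"fingers":-1,"linear":[0,0,-0.7],"spin":0},{"fingers":-1,"linear":[0,0,-1],"spin":0},{"fingers":-1,"linear":[0,0,-1],"spin":0},{"fingers":-1,"linear":[0,0,-1],"spin":-0.5},{"fingers":-1,"linear":[0,0,-1],"spin":-1},{"fingers":-1,"linear":[0,0,-0.6],"spin":-1},{"fingers":-1,"linear":[0,0,-0.3],"spin":-1}]'
python3 -m pendant '[{"fingers":-1,"linear":[0,0,0],"spin":-1},{"fingers":-1,"linear":[0,0,0],"spin":-1},{"fingers":-1,"linear":[0,0,0],"spin":-1},{"fingers":-1,"linear":[0,0,0],"spin":-1},{"fingers":-1,"linear":[0,0,0],"spin":-1},{"fingers":-1,"linear":[0,0,0],"spin":-1},{"fingers":-1,"linear":[0,0,0],"spin":-1},{"fingers":-1,"linear":[0,0,0],"spin":-1}]'
python3 -m pendant '[{"fingers":-1,"linear":[0,0,0],"spin":-1},{"fingers":-1,"linear":[0,0,0],"spin":-1},{"fingers":-1,"linear":[0,0,0],"spin":-1},{"fingers":-1,"linear":[0,0,0],"spin":-1},{"fingers":-1,"linear":[0,0,0],"spin":-1},{"fingers":-1,"linear":[0,0,0],"spin":-1},{"fingers":-1,"linear":[0,0,0],"spin":-1},{"fingers":-1,"linear":[0,0,0],"spin":-1}]'
```

```text
clock: 16.65
tool_pos: [0.5494, -0.1975, 0.1886]
eef_rot: [179.9, 0.2, 113.2]
contact_force: [0.4, 0.0, -2.2]
finger_gap: 0.0133
gripper_force: 59.4
clock: 17.45
tool_pos: [0.5481, -0.1968, 0.1857]
eef_rot: [180.0, -0.1, 161.2]
contact_force: [0.3, 0.5, -2.6]
finger_gap: 0.0132
gripper_force: 59.4
clock: 18.25
tool_pos: [0.5481, -0.1968, 0.1857]
eef_rot: [180.0, -0.0, -150.8]
contact_force: [-0.1, 0.7, -2.4]
finger_gap: 0.013
gripper_force: 59.4
```

```bash
python3 -m pendant '[{"fingers":-1,"linear":[0,0,0],"spin":-1},{"fingers":-1,"linear":[-0.59,0.95,0],"spin":0},{"fingers":-1,"linear":[-0.59,0.95,0],"spin":0},{"fingers":-1,"linear":[-0.59,0.95,0],"spin":0},{"fingers":-1,"linear":[-0.59,0.95,0],"spin":0},{"fingers":-1,"linear":[-0.59,0.95,0],"spin":0},{"fingers":-1,"linear":[-0.59,0.95,0],"spin":0},{"fingers":-1,"linear":[-0.59,0.95,0],"spin":0}]'
python3 -m pendant '[{"fingers":-1,"linear":[-0.6,0.97,0],"spin":0},{"fingers":-1,"linear":[-0.6,0.97,0],"spin":0},{"fingers":-1,"linear":[-0.6,0.97,0.2],"spin":0},{"fingers":-1,"linear":[-0.6,0.97,0.5],"spin":0},{"fingers":-1,"linear":[-0.58,0.95,0.8],"spin":0},{"fingers":-1,"linear":[0,0,0.8],"spin":0},{"fingers":-1,"linear":[0,0,0.5],"spin":0},{"fingers":-1,"linear":[0,0,0],"spin":0}]'
python3 -c "
from h import *
o=env.get_obs();p=o['tool_pos'];print(p,o['eef_rot'])
psi=np.radians(o['eef_rot'][2]);X=np.array([np.cos(psi),np.sin(psi),0]);Y=np.array([-np.sin(psi),np.cos(psi),0])
pts=[p-.034*X+[0,0,.0332]+s*.035*Y for s in (1,-1)]
for n in ('scene','side'):
    im,c=snap(n,n+'10'); q=proj(c,pts);print(n,'expect bar top ends',q,'ring',proj(c,[[.5522,.2272,.07]]))
    cx,cy=q.mean(0).astype(int); cv2.imwrite(f'pics/{n}10c.png',cv2.resize(im[cy-50:cy+50,cx-65:cx+65,::-1],(390,300),interpolation=3)); print(cx-65,cy-50)
w,_=snap('wrist','w10')
a=np.hstack([cv2.imread('pics/scene10c.png'),cv2.imread('pics/side10c.png')]);b=np.zeros((300,780,3),np.uint8);b[:,:480]=cv2.resize(w[:,:,::-1],(480,300));cv2.imwrite('pics/c10.png',np.vstack([a,b]))
"
```

```text
clock: 19.05
tool_pos: [0.535, 0.0388, 0.1858]
eef_rot: [180.0, -0.0, -145.0]
contact_force: [-0.1, -0.8, -2.8]
finger_gap: 0.0131
gripper_force: 59.4
clock: 19.85
tool_pos: [0.5235, 0.2067, 0.0991]
eef_rot: [179.9, -0.3, -145.0]
contact_force: [-0.3, -0.6, -3.1]
finger_gap: 0.0128
gripper_force: 59.5
[0.52351548 0.20666925 0.09908649] [ 179.86935333   -0.30534523 -145.01637145]
scene expect bar top ends [[428.38002372 210.09010899]
 [460.87145236 201.74895342]] ring [[439.66405397 227.53569936]]
379 155
side expect bar top ends [[330.8142531  282.92052434]
 [348.56571511 308.96488848]] ring [[338.24901354 310.52192665]]
274 245
```

View pics/c10.png

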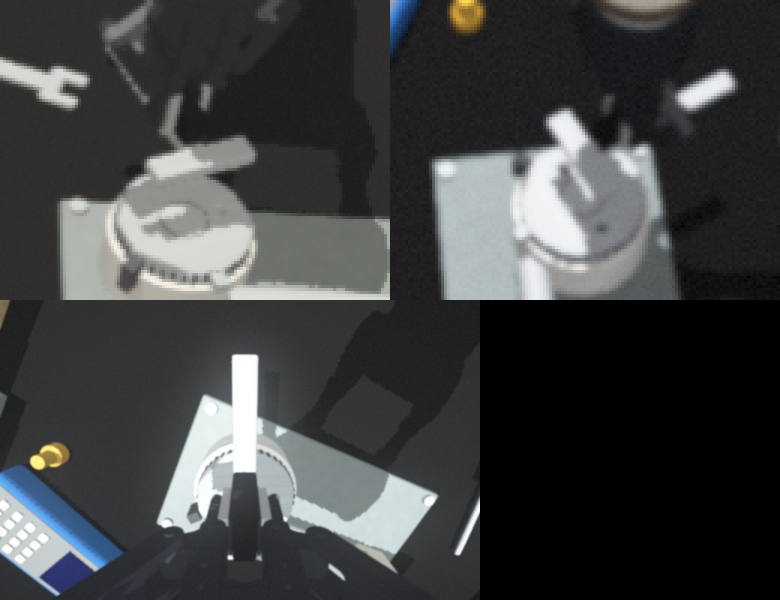

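Scene and side crops: the bar ends are at about (429,210)/(464,204) and (331,282), within 1 px of prediction. The grasp is good. Fine check from the wrist view.

```bash
python3 - <<'E'
from h import *
o=env.get_obs();c=cam("wrist",o);p=o['tool_pos'];g=cv2.cvtColor(cv2.imread('pics/w10.png'),cv2.COLOR_BGR2GRAY)
col=g[60:90,326].astype(int);print(col.tolist())
Rt=R.from_euler('xyz',o['eef_rot'],degrees=True).as_matrix()
e=60+np.interp(150,col,np.arange(30)) if (np.diff(col)>=0).all() else 60+np.argmax(col>150)-.5
m=[]
for r in (90,120,150,180,210):
    x=np.where(g[r,290:360]>180)[0]+290; m.append([(x.min()+x.max())/2,r]); print(r,x.min(),x.max())
fin=g[225:385,326].astype(int); print(fin[::4].tolist())
for dz in (.027,.031): print(dz,"end",(ray(c,[[326,e]],p[2]+dz)-p)@Rt, "line",((ray(c,m,p[2]+dz)-p)@Rt)[:,:2].round(4).tolist())
E
```

```text
[68, 68, 71, 64, 67, 70, 67, 70, 69, 69, 70, 88, 155, 228, 250, 254, 255, 255, 255, 255, 255, 255, 255, 255, 255, 255, 255, 255, 255, 255]
90 309 343
120 310 342
150 290 342
180 290 349
210 292 356
[255, 178, 75, 72, 73, 71, 67, 65, 64, 62, 59, 60, 56, 59, 57, 52, 49, 53, 53, 47, 45, 43, 41, 40, 42, 38, 40, 40, 37, 38, 37, 47, 53, 51, 51, 51, 51, 51, 45, 43]
0.027 end [[ 0.08790558  0.00055229 -0.02717115]] line [[0.0808, 0.0006], [0.0687, 0.0006], [0.056, -0.0038], [0.0426, -0.0023], [0.0285, -0.0003]]
0.031 end [[ 0.08767303  0.00055232 -0.03117071]] line [[0.0807, 0.0006], [0.069, 0.0006], [0.0567, -0.0036], [0.0437, -0.0022], [0.0299, -0.0003]]
```

```bash
python3 -m pendant '[{"fingers":-1,"linear":[-0.02,0,0.3],"spin":0},{"fingers":-1,"linear":[0,0,0.4],"spin":0},{"fingers":-1,"linear":[0,0,0.3],"spin":0},{"fingers":-1,"linear":[0,0,0.2],"spin":0},{"fingers":-1,"linear":[0,0,0.1],"spin":0},{"fingers":-1,"linear":[0,0,0.1],"spin":0},{"fingers":-1,"linear":[0,0,0.1],"spin":0},{"fingers":-1,"linear":[0,0,0],"spin":0}]'
```

```text
clock: 20.8
tool_pos: [0.5264, 0.2077, 0.0566]
eef_rot: [-180.0, 0.0, -145.0]
contact_force: [0.1, -0.6, -2.3]
finger_gap: 0.0129
gripper_force: 59.6
```

```bash
python3 -m pendant '[{"fingers":-1,"linear":[0,0,0],"spin":0},{"fingers":-1,"linear":[0,0,0.08],"spin":0},{"fingers":-1,"linear":[0,0,0.08],"spin":0},{"fingers":-1,"linear":[0,0,0.08],"spin":0},{"fingers":-1,"linear":[0,0,0],"spin":0},{"fingers":-1,"linear":[0,0,0],"spin":0},{"fingers":-1,"linear":[0,0,0],"spin":0},{"fingers":-1,"linear":[0,0,0],"spin":0}]'
```

```text
clock: 21.6
tool_pos: [0.527, 0.2074, 0.0541]
eef_rot: [-179.9, -0.0, -145.0]
contact_force: [-15.8, -6.4, 26.5]
finger_gap: 0.0132
gripper_force: 64.3
```

Force says the prongs are catching on the hole edge and want to move along +tool x. That agrees with the reported 3 mm drift, so I'm correcting it.

```bash
python3 -m pendant '[{"fingers":-1,"linear":[0,0,-0.2],"spin":0},{"fingers":-1,"linear":[0.09,0,0],"spin":0},{"fingers":-1,"linear":[0,0,0],"spin":0},{"fingers":-1,"linear":[0,0,0.1],"spin":0},{"fingers":-1,"linear":[0,0,0.1],"spin":0},{"fingers":-1,"linear":[0,0,0],"spin":0},{"fingers":-1,"linear":[0,0,0],"spin":0},{"fingers":-1,"linear":[0,0,0],"spin":0}]'
```

```text
clock: 22.4
tool_pos: [0.5242, 0.2061, 0.0494]
eef_rot: [180.0, -0.0, -145.0]
contact_force: [0.4, -0.8, -3.0]
finger_gap: 0.0131
gripper_force: 60.0
```

```bash
python3 -m pendant '[{"fingers":-1,"linear":[0,0,0.06],"spin":0},{"fingers":-1,"linear":[0,0,0.06],"spin":0},{"fingers":-1,"linear":[0,0,0.06],"spin":0},{"fingers":-1,"linear":[0,0,0],"spin":0},{"fingers":-1,"linear":[0,0,0],"spin":0},{"fingers":-1,"linear":[0,0,0],"spin":0},{"fingers":-1,"linear":[0,0,0],"spin":0},{"fingers":-1,"linear":[0,0,0],"spin":0}]'
```

```text
clock: 23.2
tool_pos: [0.5245, 0.2062, 0.0465]
eef_rot: [-180.0, 0.0, -145.0]
contact_force: [-7.4, -1.3, 13.9]
finger_gap: 0.0127
gripper_force: 62.4
```

Seated: Fz is up and the height matches. Now turning about the ring axis.

```bash
python3 -m pendant '[{"fingers":-1,"linear":[0.02,0.07,0],"spin":0.6},{"fingers":-1,"linear":[-0.002,0.072,0],"spin":0.6},{"fingers":-1,"linear":[-0.002,0.072,0],"spin":0.6},{"fingers":-1,"linear":[-0.002,0.072,0],"spin":0.6},{"fingers":-1,"linear":[-0.002,0.072,0],"spin":0.6},{"fingers":-1,"linear":[-0.002,0.072,0],"spin":0.6},{"fingers":-1,"linear":[-0.002,0.072,0],"spin":0.6},{"fingers":-1,"linear":[0,0,0],"spin":0}]'
python3 -c "
from h import *
o=env.get_obs();p=o['tool_pos'];a=np.radians(o['eef_rot'][2]);print(p-.0346*np.array([np.cos(a),np.sin(a),0]),o['ft_torque'])"
```

```text
clock: 24.0
tool_pos: [0.5188, 0.2199, 0.0466]
eef_rot: [-180.0, 0.1, -170.2]
contact_force: [-3.7, -1.2, 12.3]
finger_gap: 0.0131
gripper_force: 62.1
[0.55287084 0.22574079 0.04655321] [-0.24526593  1.03185053 -0.01364079]
```

```bash
python3 -m pendant '[{"fingers":-1,"linear":[-0.002,0.072,0],"spin":0.6},{"fingers":-1,"linear":[-0.002,0.072,0],"spin":0.6},{"fingers":-1,"linear":[-0.002,0.072,0],"spin":0.6},{"fingers":-1,"linear":[-0.002,0.072,0],"spin":0.6},{"fingers":-1,"linear":[-0.002,0.072,0],"spin":0.6},{"fingers":-1,"linear":[-0.001,0.048,0],"spin":0.4},{"fingers":-1,"linear":[0,0,0],"spin":0},{"fingers":-1,"linear":[0,0,0],"spin":0}]'
python3 -c "
from h import *
o=env.get_obs();p=o['tool_pos'];a=np.radians(o['eef_rot'][2]);print(o['eef_rot'],p-.0346*np.array([np.cos(a),np.sin(a),0]),o['ft_torque'],o['contact_force'])"
python3 -m pendant '[{"fingers":-1,"linear":[-0.001,0.036,0],"spin":0.3},{"fingers":-1,"linear":[-0.001,0.036,0],"spin":0.3},{"fingers":-1,"linear":[0,0.036,0],"spin":0.3},{"fingers":-1,"linear":[0,0.036,0],"spin":0.3},{"fingers":-1,"linear":[0,0,0],"spin":0},{"fingers":-1,"linear":[0,0,0],"spin":0},{"fingers":-1,"linear":[0,0,0],"spin":0},{"fingers":-1,"linear":[0,0,0],"spin":0}]'
python3 -c "
from h import *
o=env.get_obs();p=o['tool_pos'];a=np.radians(o['eef_rot'][2]);print(o['eef_rot'],p-.0346*np.array([np.cos(a),np.sin(a),0]),o['ft_torque'],o['contact_force'])"
```

```text
clock: 24.8
tool_pos: [0.5186, 0.2322, 0.0465]
eef_rot: [180.0, 0.1, 169.4]
contact_force: [-5.7, -1.9, 12.2]
finger_gap: 0.013
gripper_force: 62.2
[1.79964773e+02 6.24185133e-02 1.69410584e+02] [0.55265863 0.22581861 0.04653474] [-0.15085522  1.1193913  -0.03306183] [-5.70258242 -1.89564835 12.23314899]
clock: 25.6
tool_pos: [0.5197, 0.2364, 0.0466]
eef_rot: [180.0, 0.1, 162.2]
contact_force: [-6.7, -1.2, 12.8]
finger_gap: 0.0127
gripper_force: 62.2
[1.79950792e+02 5.33395059e-02 1.62208224e+02] [0.55260781 0.22583425 0.04656291] [-0.0983082   1.0965736   0.02107285] [-6.6681168  -1.24037787 12.81524243]
```

```bash
python3 -m pendant '[{"fingers":-1,"linear":[-0.001,0.036,0],"spin":0.3},{"fingers":-1,"linear":[-0.001,0.036,0],"spin":0.3},{"fingers":-1,"linear":[0,0.036,0],"spin":0.3},{"fingers":-1,"linear":[0,0,0],"spin":0},{"fingers":-1,"linear":[0,0,0],"spin":0},{"fingers":-1,"linear":[0,0,0],"spin":0},{"fingers":-1,"linear":[0,0,0],"spin":0},{"fingers":-1,"linear":[0,0,0],"spin":0}]'
python3 -c "
from h import *
o=env.get_obs();p=o['tool_pos'];a=np.radians(o['eef_rot'][2]);print(o['eef_rot'],p-.0346*np.array([np.cos(a),np.sin(a),0]),o['ft_torque'],o['contact_force'])"
```

```text
clock: 26.4
tool_pos: [0.5201, 0.2394, 0.0465]
eef_rot: [180.0, -0.0, 156.9]
contact_force: [-7.2, -1.1, 13.4]
finger_gap: 0.0131
gripper_force: 62.5
[ 1.79997244e+02 -2.22475185e-02  1.56859529e+02] [0.55192363 0.22584852 0.04654611] [-0.08014448  1.42677204  0.37422474] [-7.16308074 -1.13564419 13.40922681]
```

```bash
python3 -m pendant '[{"fingers":-1,"linear":[0,0.036,0],"spin":0.3},{"fingers":-1,"linear":[0,0.036,0],"spin":0.3},{"fingers":-1,"linear":[0,0,0],"spin":0},{"fingers":-1,"linear":[0,0,0],"spin":0},{"fingers":-1,"linear":[0,0,0],"spin":0},{"fingers":-1,"linear":[0,0,0],"spin":0},{"fingers":-1,"linear":[0,0,0],"spin":0},{"fingers":-1,"linear":[0,0,0],"spin":0}]'
python3 -c "
from h import *
o=env.get_obs();p=o['tool_pos'];a=np.radians(o['eef_rot'][2]);print(o['eef_rot'],p-.0346*np.array([np.cos(a),np.sin(a),0]),o['ft_torque'],o['contact_force'])"
```

```text
clock: 27.2
tool_pos: [0.5202, 0.2404, 0.0465]
eef_rot: [-179.8, -0.0, 153.5]
contact_force: [-11.4, -4.7, 17.8]
finger_gap: 0.0132
gripper_force: 72.9
[-1.79801816e+02 -4.07350778e-02  1.53489476e+02] [0.5511147  0.22496021 0.04652546] [-0.71916344  1.86666284  1.57802191] [-11.405565    -4.72918495  17.75471493]
```

At the stop: the moment jumped to 1.6 N m. Relaxing the windup, releasing and rising.

```bash
python3 -m pendant '[{"fingers":-1,"linear":[0,-0.024,0],"spin":-0.2},{"fingers":-1,"linear":[0,-0.018,-0.02],"spin":-0.15},{"fingers":-1,"linear":[0,0,0],"spin":0},{"fingers":-1,"linear":[0,0,0],"spin":0},{"fingers":-0.6,"linear":[0,0,0],"spin":0},{"fingers":-0.2,"linear":[0,0,0],"spin":0},{"fingers":-0.2,"linear":[0,0,0],"spin":0},{"fingers":-0.2,"linear":[0,0,0],"spin":0}]' 20
python3 -m pendant '[{"fingers":-0.2,"linear":[0,0,-0.2],"spin":0},{"fingers":-0.2,"linear":[0,0,-0.5],"spin":0},{"fingers":-0.2,"linear":[0,0,-0.8],"spin":0},{"fingers":-0.2,"linear":[0,0,-1],"spin":0},{"fingers":-0.2,"linear":[0,0,-1],"spin":0},{"fingers":-0.2,"linear":[0,0,-1],"spin":0},{"fingers":-0.2,"linear":[0,0,-0.5],"spin":0},{"fingers":-0.2,"linear":[0,0,0],"spin":0}]'
python3 -c "
from h import *
o=env.get_obs();print(o['tool_pos'],o['eef_rot'])
L=[]
for n,(x,y) in (('scene',(440,215)),('side',(338,300)),('wrist',(320,200))):
    im,c=snap(n,n+'20'); b=im[:,:,::-1]
    if n!='wrist': L.append(cv2.resize(b[y-50:y+50,x-65:x+65],(390,300),interpolation=3))
    else: W=cv2.resize(b,(480,300))
B=np.zeros((300,780,3),np.uint8);B[:,:480]=W;cv2.imwrite('pics/c20.png',np.vstack([np.hstack(L),B]))"
```

```text
clock: 28.0
tool_pos: [0.5205, 0.2397, 0.0446]
eef_rot: [-180.0, -0.0, 155.3]
contact_force: [-0.5, -0.1, 0.9]
finger_gap: 0.0344
gripper_force: 0.0
clock: 28.8
tool_pos: [0.5223, 0.2403, 0.1982]
eef_rot: [179.8, 0.3, 155.3]
contact_force: [0.6, 0.5, 0.5]
finger_gap: 0.034
gripper_force: 0.0
[0.52227707 0.24025928 0.1982123 ] [179.77996624   0.28680311 155.29297089]
```

View pics/c20.png

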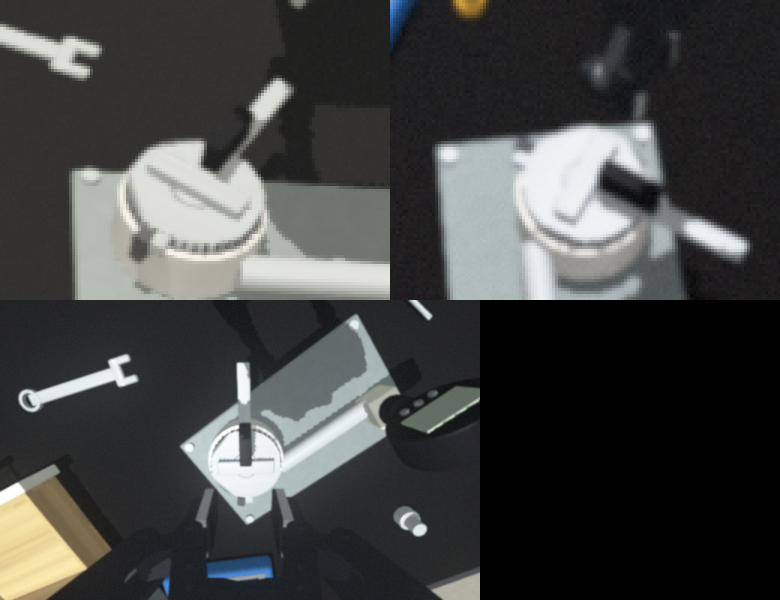

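The pictures show the spanner flat in the ring, the ring's lug against the dark stop block (scene crop about (150,243)), and the gripper clear.

```bash
python3 -c "
from station import job
print(job.finish_job())"
```

```text
the job is handed in; nothing more can be done
None
```

I opened the drawer, set the spanner's prongs fully into the lock ring, turned it about 61° clockwise to its stop, and left the spanner sitting in it; the job was handed in at about 29 s, with no verdict returned.

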